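# Third hand: press a power-supply housing against the sprung stop

## Task

Lift the loose black cover off the grey power-supply housing and set it down flat, grip upward, inside the blue tray, without dropping it, and let go of it. Then press the housing along its channel against the orange sprung stop, smoothly and with a steady push of about 10 newtons (the stop's red pointer is then in the green band), and keep pressing: finish while holding it there, so that I can drive its screws. Keep the housing upright in its channel, do not slam it or push the spring to its end, and leave everything else where it is.

Things in the scene. Friction and masses are not known exactly. Their poses are not given: they have to be found in the camera images.
- fixture: Fixed aluminium base plate 340 x 116 x 8 mm with a channel. Origin: bench level, on the channel's centre line, below the stop's face at rest. x: along the channel to the stop = pressing direction; z up. Channel floor z = 8 mm. Blue guide lips, x -190 to -5 mm, tops z = 18, inner faces y = +-33 (3 mm play each side of the housing). Blue bracket beyond the stop at x = 103 to 125, top z = 60.
- stop (a joint): Travel of the orange sprung stop along the fixture's +x, in m: 0 at rest, 0.050 at its end. Spring: 400 N per m of travel, no preload, so 25 mm is 10 N. Its red pointer, on the fixture's +y side, is over the scale's green band at travel 18 to 32 mm. It slides freely and springs back when let go.
- stop_face (a point): Centre of the stop's flat orange face (60 mm wide, z = 10 to 56 mm above the bench), 28 mm above the bench; moves with the stop; x axis is the pressing direction.
- housing_center (a point): Centre, half-way up, of the grey open-topped housing: 90 (x) x 60 (y) x 40 mm high, walls 3 mm, 0.2 to 0.45 kg, loose on the channel floor, length along it. Its front (+x) face starts 30 to 60 mm short of the stop. The rear (-x) face, to push on, is 45 mm behind this point, with over 40 mm of free channel behind it. Top edge 48 mm above the bench.
- cover_center (a point): Centre, half-way up, of the loose black cover (60 g) on the housing: plate 90 x 60 x 4 mm; under it a step 80 x 50 x 4 mm sits in the housing's opening (2 mm play), so lift straight up; on top a central white grip rib 45 (x) x 14 (y) x 24 mm high. Total height 32 mm: this point is 16 mm below the rib's top, 8 mm above the plate's top, 16 mm above the step's underside.
- tray: Blue open tray, fixed, 150 (x) x 120 (y) x 22 mm high, walls 4 mm, floor about 4 mm thick; origin at the centre of its underside. The cover fits flat inside it at any yaw. It is left or right of the fixture; a yellow bin of parts of 150 x 110 x 70 mm, fixed, stands on the other side.
- driver: Bystander: screwdriver with red handle lying on the bench, about 200 mm long; origin on its underside.
- meter: Bystander: yellow multimeter, 160 x 80 x 36 mm; origin at the centre of its underside.
- spool: Bystander: solder spool, 60 mm diameter, 45 mm high; origin at the centre of its underside.
- bottle: Bystander: white bottle, 52 mm diameter, 130 mm high; origin at the centre of its underside.
- mug: Bystander: white mug, 80 mm diameter, 90 mm high; origin at the centre of its underside.
- heatsink: Bystander: spare finned aluminium heat sink, 60 x 50 x 28 mm; origin at the centre of its underside.

How it is judged:
On the way, in this order (a step that is already met when the one before it is completed fails the run):
1. the cover lies flat in the tray, let go (x of cover_center in the frame of tray between -0.055 and 0.055 m and y of cover_center in the frame of tray between -0.045 and 0.045 m and z of cover_center in the frame of tray between 0.01 and 0.026 m and angle between cover_center's own z axis and vertical below 0.12 rad and contact force between each of the arm, the fingers and cover below 0.1 N and linear speed of cover below 0.02 m/s), for 0.2 s.
2. the housing is pressed squarely against the stop with 6 to 14 N for one second (contact force between housing and stop between 6 and 14 N and value of joint stop between 0.014 and 0.036 m and y of housing_center in the frame of fixture between -0.007 and 0.007 m and z of housing_center in the frame of fixture between 0.022 and 0.034 m and angle between the x axis of housing_center and the x axis of fixture, either way round below 0.08 rad and angle between housing_center's own z axis and vertical below 0.06 rad and linear speed of housing below 0.015 m/s and contact force between any of the fingers, the arm and housing above 3 N), for 1 s.
At the end, for the whole second after the job is handed in: The cover lies flat (within 0.12 rad), grip up, at rest and untouched in the tray. The robot still touches the housing, which stands upright in its channel (within 7 mm of the centre line, 0.08 rad of its direction), at rest, pressed on the stop with 6 to 14 N (stop travel 14 to 36 mm) (all of step 1 and all of step 2); the arm keeps its last pose, push and grip.
It fails at once if the housing is slammed or pressed with more than 25 N on the stop (contact force between housing and stop above 25 N).
It fails at once if the spring is pushed to its end (travel over 48 mm) (value of joint stop above 0.048 m).
It fails at once if the housing is tipped by more than 0.3 rad (angle between housing_center's own z axis and vertical above 0.3 rad).
It fails at once if the cover is dropped (falls freely at more than 0.7 m/s) (linear speed of cover above 0.7 m/s and contact force between each of the fingers, the arm and cover below 0.05 N).
It fails at once if a bystander is moved by more than 25 mm (distance of any of driver, meter, spool, bottle, mug, heatsink from where it was at the start of the episode above 0.025 m).
It also fails if it takes over 54 s, if anything falls off the work surface, if the arm or the gripper's body presses on something with over 40 N, if the wrist force passes 120 N, or if a joint passes its speed limit or range.

## Robot

A 6-joint arm with a two-finger parallel gripper is mounted at the origin on the work surface. World frame = base frame: x ahead of the robot, y to its left, z up, the work surface at z = 0. Lengths are in m, angles in rad, forces in N, time in s.
With the tool pointing down it reaches from about 0.35 to 0.975 m from the base axis. Payload 4.9 kg.
Tool frame: the origin (TCP) lies on the centre line of the jaws, within the pads' length; the fingertips stand 11 mm ahead of it and the grasp point (between the pads) lies 8 mm behind it (manip.finger_overhang is the distance from the TCP to the fingertips, in m); y points along the fingers, z is the direction in which the jaws open and shut, and the axes are right-handed (so a half turn about y gives the same grasp; the last joint's range is limited). The gripper opens to 85 mm and grips with 20 to 120 N. Pads are 22 mm wide; open, the fingers measure 114 mm over their backs; the gripper's body (76 mm by 85 mm) begins 54 mm behind the grasp point. The pads swing forward as they close: fully open they stand 13 mm farther back than shut.
Start: joints at [-1.291, 0.053, 1.613, -0, 1.476, -0.119], TCP at [0.243, -0.576, 0.242] pointing down, gripper open.
Joint ranges: [-3.01, 3.01], [-1.01, 2.22], [0.06, 2.58], [-1.02, 4.17], [0.09, 2.62], [-3.14, 3.14]. Speed limits (rad/s): [2.57, 2.57, 3.14, 3.14, 3.14, 3.14].

## Interface

Orientations are given as a unit quaternion [w, x, y, z].
In Python, from plant import readout, cams, workorder, manip gives the robot as it stands.
- The arm moves only by the tool play_rows, never from a script. Its arguments are lists of equal length, an entry for each row: "slide": the shift along the tool's x, y, z in cm, a list of three; "yaw": the turn about the tool's y in degrees; "grip": the closure, from -1 (fully open) to 1 (shut), so that 0 is half open. In form: {"slide": [[x, y, z], ...], "yaw": [yaw, ...], "grip": [grip, ...]}. A call has 1 to 12 rows; each row shifts and turns the commanded pose from where the row before left it, along the tool's axes as they then stand; what a row does not reach is not made up. A row lasts 1/10 s, in which the tool goes at most 50 mm and 8.59 degrees, less where a joint would pass 70% of its speed; a pose out of reach is approached as far as the arm can. A call with a gripper value outside its range is refused whole. The fingers move at their own pace and stop on an object; the grip force is fixed at half the most. Time passes only in rows, so rows that do not move let the fingers close. It gives the time, the measured TCP pose, the force and the opening at its end, in the units of the state.
- readout.state(): the state, without advancing time (a new reading comes with each control period).
- cams.grab_frame(name): name is "side" or "top" or "wrist"; returns a dict with "image" (480x640x3 uint8, red, green, blue), "mtx" (3x3 intrinsics, pixels), "R" (3x3) and "t" (3): a world point X has camera coordinates R X + t; the wrist camera has in their place "mount" (4x4, takes a point from camera to tool coordinates, whose origin is the TCP and whose axes are the tool frame's). Camera axes: x right, y down, z forward; pixel columns grow to the right and rows downward; lengths in m; the calibration is good to about 2 mm. A picture is of the moment at which its call begins: read the wrist's pose just before it. There is no depth.
- workorder.job_done(): hands the job in, once; it reports no verdict.
The state is a dict: "time": time; "joint_pos": joint angles; "joint_vel": joint speeds; "joint_efforts": joint torques, N m; "tool_pos": TCP position; "tool_rot": TCP orientation; "contact_force": force on the tool from outside, world axes, zero at the start; "ft_torque": the same for the moment, N m; "gripper_width": opening from 0.0 (shut) to 1.0 (fully open).
Only numpy, scipy, OpenCV 4.12 (cv2) and the standard library are available. Lean on these libraries where they do the work, as an engineer would, in place of code of your own. Each camera call takes 0.05 s, during which the arm holds its last target.

## Working session

There is one attempt and no reset: what is moved stays moved. The work goes in short steps, Python scripts to look and compute and a tool call to move; the robot and the scene stay as the last step left them, time stands still between calls to the robot, and variables do not carry over. Pictures are saved under pics/ and viewed, and the job is handed in when it is done.

Besides the shell and the picture viewer there is one more tool, called after "Emit:" as name(argument=value, ...), one argument or row to a line, values as JSON. play_rows: Moves the arm, as the interface text tells. Its arguments: {"type":"object","properties":{"slide":{"type":"array","items":{"type":"array","items":{"type":"number"}}},"yaw":{"type":"array","items":{"type":"number"}},"grip":{"type":"array","items":{"type":"number"}}},"required":["slide","yaw","grip"]}

```bash
mkdir -p pics; ls; python3 - <<'E'
from plant import readout,cams,workorder,manip
import cv2
s=readout.state(); print(s)
print([a for a in dir(manip) if a[0]!='_'])
for n in ("side","top","wrist"):
    f=cams.grab_frame(n); cv2.imwrite(f"pics/{n}0.png",f["image"][:,:,::-1])
    print(n,{k:v for k,v in f.items() if k!="image"})
E
```

```text
pics
{'time': 0.0, 'joint_pos': array([-1.29102625e+00,  5.33400208e-02,  1.61431891e+00,  8.22875671e-07,
        1.47603603e+00, -1.18989148e-01]), 'joint_vel': array([ 3.68248268e-04,  1.30963726e-03, -1.30226578e-05,  1.49098057e-04,
       -1.45060661e-03, -3.32515891e-04]), 'joint_efforts': array([ 3.26928875e-04, -3.93688273e+01, -3.70173562e+01,  1.18792195e-05,
        7.08751773e-03,  1.35778237e-05]), 'tool_pos': array([ 0.24250624, -0.57536101,  0.24105858]), 'tool_rot': array([ 0.13999096, -0.14010976,  0.69383927, -0.69235746]), 'contact_force': array([ 0.6866005 , -0.00590703,  0.23385783]), 'ft_torque': array([-0.02618807, -0.00164383,  0.00602986]), 'gripper_width': 1.0016090214117084}
['IKError', 'finger_overhang']
side {'mtx': array([[434.45259219,   0.        , 315.93937601],
       [  0.        , 434.45259219, 235.7952011 ],
       [  0.        ,   0.        ,   1.        ]]), 'R': array([[-0.97602508, -0.21754044,  0.00715533],
       [-0.11193492,  0.47347481, -0.87366594],
       [ 0.18666981, -0.8535208 , -0.48647366]]), 't': array([0.52178293, 0.11160368, 0.
[... 199 characters left out ...]
0226, -0.99980197, -0.01081964],
       [-0.99717328,  0.01744923, -0.07308192],
       [ 0.07325624,  0.00956842, -0.99726725]]), 't': array([0.03635879, 0.51279873, 1.58328958])}
wrist {'mtx': array([[368.66617377,   0.        , 324.21359413],
       [  0.        , 368.66617377, 239.28362852],
       [  0.        ,   0.        ,   1.        ]]), 'mount': array([[ 1.17995565e-04,  9.54173731e-01,  2.99253200e-01,
        -7.68591739e-02],
       [-5.38372398e-04, -2.99253098e-01,  9.54173618e-01,
        -1.31682977e-01],
       [ 9.99999848e-01, -2.73697919e-04,  4.78390261e-04,
        -7.40292633e-04],
       [ 0.00000000e+00,  0.00000000e+00,  0.00000000e+00,
         1.00000000e+00]])}
```

View pics/top0.png

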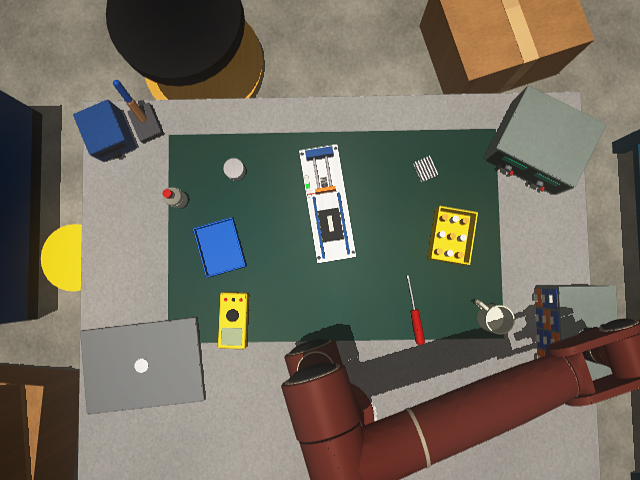

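View pics/side0.png

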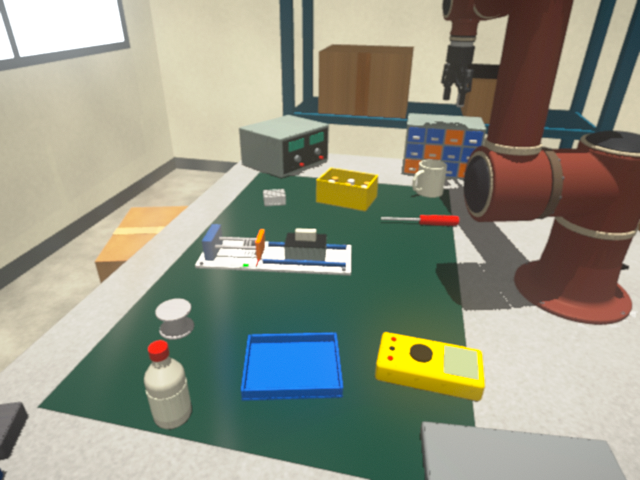

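View pics/wrist0.png

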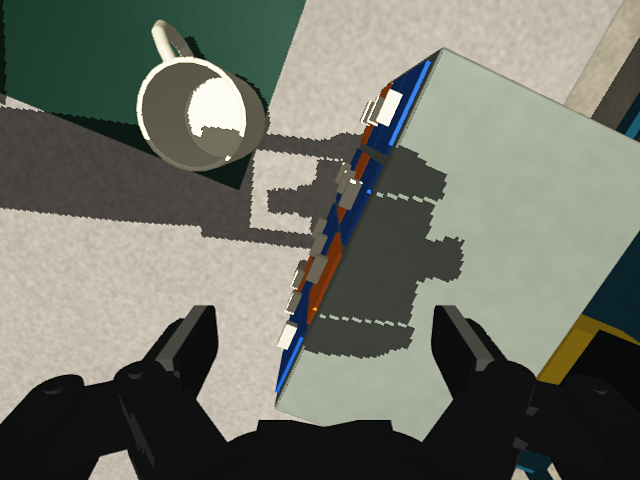

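The top view shows the fixture in the middle: stop at about (324,187), cover at (331,223), blue tray at (220,247) on the +y side, and yellow bin at (453,236). The side view agrees. Next I'll measure these.

```bash
cat > h.py <<'E'
import numpy as np,cv2
from scipy.spatial.transform import Rotation as Ro
def cast(px,K,R,t,z):
    px=np.atleast_2d(px).astype(float)
    d=np.c_[(px-[K[0,2],K[1,2]])/[K[0,0],K[1,1]],np.ones(len(px))]@R   # R^T d
    c=-R.T@t
    return c+d*((z-c[2])/d[:,2])[:,None]
def proj(X,K,R,t):
    p=(np.atleast_2d(X)@R.T+t)@K.T; return p[:,:2]/p[:,2:]
def wristRt(s,mount):
    q=s["tool_rot"]; Rt=Ro.from_quat([q[1],q[2],q[3],q[0]]).as_matrix()
    T=np.eye(4);T[:3,:3]=Rt;T[:3,3]=s["tool_pos"]
    M=np.linalg.inv(T@mount); return M[:3,:3],M[:3,3]
E
python3 - <<'E'
from plant import cams
from h import *
f=cams.grab_frame("top"); im=f["image"]; K,R,t=f["mtx"],f["R"],f["t"]
hsv=cv2.cvtColor(im,cv2.COLOR_RGB2HSV)
def sub(m,x0,y0,x1,y1):
    o=np.zeros_like(m);o[y0:y1,x0:x1]=m[y0:y1,x0:x1];return o
blue=cv2.inRange(hsv,(100,120,60),(125,255,255))
white=cv2.inRange(hsv,(0,0,150),(180,50,255))
or_=cv2.inRange(hsv,(8,150,120),(20,255,255))
red=cv2.inRange(hsv,(0,150,100),(6,255,255))
def rep(name,m,z):
    p=np.argwhere(m)[:,::-1].astype(np.float32)
    r=cv2.minAreaRect(p); b=cv2.boxPoints(r)
    w=cast(b,K,R,t,z); c=cast([r[0]],K,R,t,z)[0]
    print(name,len(p),np.round(b,1).tolist(),"c",c.round(4),"sides",[round(float(np.linalg.norm(w[i]-w[i-1])),4) for i in (1,2)],
      "ang",[round(float(np.degrees(np.arctan2(*(w[i]-w[i-1])[[1,0]]))),2) for i in (1,2)])
rep("tray",sub(blue,180,205,255,285),0.022)
rep("plate",sub(white,290,135,365,270),0.008)
rep("lips",sub(blue,300,195,365,265),0.018)
rep("orange",sub(or_,300,170,350,205),0.056)
# cover: black
blk=cv2.inRange(hsv,(0,0,0),(180,255,55)); m=sub(blk,310,200,350,246); rep("cover",m,0.052)
m2=sub(white,322,208,340,238); rep("rib",m2,0.076)
c=im[130:275,285:375]; c=cv2.resize(c,None,fx=4.1,fy=4.1,interpolation=cv2.INTER_CUBIC)
cv2.imwrite("pics/zoom1.png",c[:,:,::-1])
E
```

```text
tray 2114 [[191.6999969482422, 227.10000610351562], [232.6999969482422, 215.89999389648438], [246.5, 266.29998779296875], [205.5, 277.5]] c [0.4967 0.3355 0.022 ] sides [0.1241, 0.1535] ang [-75.66, -165.11]
plate 2949 [[298.1000061035156, 149.8000030517578], [336.8999938964844, 143.39999389648438], [355.70001220703125, 256.3999938964844], [317.0, 262.79998779296875]] c [0.6212 0.0187 0.008 ] sides [0.117, 0.3412] ang [-81.5, -171.74]
lips 281 [[312.29998779296875, 197.10000610351562], [339.6000061035156, 192.6999969482422], [349.29998779296875, 252.89999389648438], [322.0, 257.3999938964844]] c [0.5548 0.0085 0.018 ] sides [0.0814, 0.1795] ang [-81.81, -171.99]
orange 78 [[314.3999938964844, 187.89999389648438], [334.5, 184.8000030517578], [335.1000061035156, 188.89999389648438], [315.0, 192.0]] c [0.657 0.024 0.056] sides [0.0586, 0.0119] ang [-82.23, -172.37]
cover 46 [[308.3999938964844, 212.39999389648438], [337.1000061035156, 207.60000610351562], [342.20001220703125, 238.3000030517578], [313.5, 243.10000610351562]] c [0.5508 0.0243 0.052 ] sides [0.0836, 0.0895] ang [-81.51, -171.66]
rib 92 [[322.0, 208.0], [339.0, 208.0], [339.0, 231.0], [322.0, 231.0]] c [0.5648 0.0092 0.076 ] sides [0.0481, 0.0653] ang [-91.04, 178.93]
```

View pics/zoom1.png

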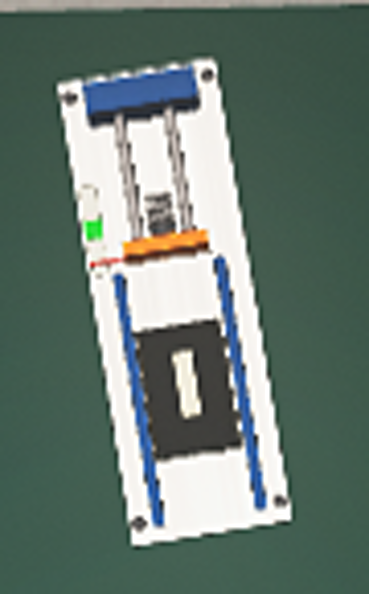

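```bash
python3 - <<'E'
from plant import readout
from h import *
s=readout.state();q=s["tool_rot"];M=Ro.from_quat([q[1],q[2],q[3],q[0]]).as_matrix()
print(M.round(3)); print("toolx heading",np.degrees(np.arctan2(M[1,0],M[0,0])))
for tgt in ([0.50,0.0,0.242],):
    print(M.T@(np.array(tgt)-s["tool_pos"])*100)
E
```

```text
[[-0.922 -0.     0.388]
 [-0.388  0.001 -0.922]
 [-0.    -1.    -0.001]]
toolx heading -157.15018662238145
[-4.60721730e+01  1.56683464e-02 -4.30466424e+01]
```

Emit:
play_rows(
  slide=[
    [-1.5,0,-1.2],
    [-3,0,-2.4],
    [-3.7,0,-3],
    [-3.7,0,-3],
    [-3.7,0,-3],
    [-3.7,0,-3],
    [-3.7,0,-3],
    [-3.7,0,-3],
    [-3.7,0,-3],
    [-3.7,0,-3],
    [-3.7,0,-3],
    [-3.7,0,-3],
  ],
  yaw=[0,0,0,0,0,0,0,0,0,0,0,0],
  grip=[-1,-1,-1,-1,-1,-1,-1,-1,-1,-1,-1,-1],
)

```text
time: 1.4
tool_pos: [0.4948, -0.1023, 0.2424]
tool_rot: [-0.14, 0.14, -0.693, 0.693]
contact_force: [0.1, -0.8, 0.8]
gripper_width: 1.003
```

Emit:
play_rows(
  slide=[
    [-3.5,0,-2.9],
    [-3,0,-2.4],
    [-2,0,-1.6],
    [-1,0,-0.8],
    [0,0,0],
    [0,0,0],
  ],
  yaw=[0,0,5,5,4.5,0],
  grip=[-1,-1,-1,-1,-1,-1],
)

```text
time: 2.0
tool_pos: [0.5527, 0.0034, 0.242]
tool_rot: [0.052, -0.052, 0.705, -0.705]
contact_force: [0.2, -0.4, -0.0]
gripper_width: 0.999
```

```bash
python3 - <<'E'
from plant import readout,cams
from h import *
s=readout.state();q=s["tool_rot"];M=Ro.from_quat([q[1],q[2],q[3],q[0]]).as_matrix()
print(s["time"],s["tool_pos"],s["contact_force"]); print("toolx heading",np.degrees(np.arctan2(M[1,0],M[0,0])))
f=cams.grab_frame("wrist"); cv2.imwrite("pics/w1.png",f["image"][:,:,::-1])
E
```

```text
2.0 [0.55274033 0.00343962 0.24204858] [ 0.18376378 -0.43183372 -0.01872132]
toolx heading -171.54708970053716
```

View pics/w1.png

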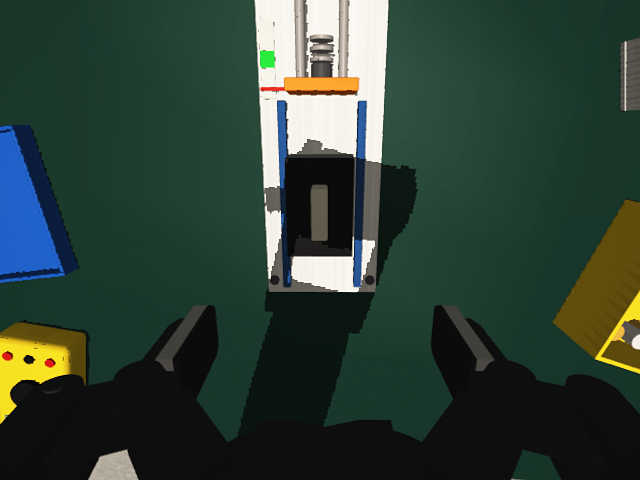

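The wrist view shows the black cover plate at x 286–355, y 155–256, with the rib at (319,213). The lips are blue and the stop face is at y≈92. I'll turn these into positions.

```bash
cat > meas.py <<'E'
from plant import readout,cams
from h import *
s=readout.state()
f=cams.grab_frame("wrist"); im=f["image"];K=f["mtx"];R,t=wristRt(s,f["mount"])
hsv=cv2.cvtColor(im,cv2.COLOR_RGB2HSV)
def sub(m,x0,y0,x1,y1):
    o=np.zeros_like(m);o[y0:y1,x0:x1]=m[y0:y1,x0:x1];return o
def rep(name,m,z):
    cs,_=cv2.findContours(m,cv2.RETR_EXTERNAL,cv2.CHAIN_APPROX_NONE); p=max(cs,key=cv2.contourArea)
    r=cv2.minAreaRect(p); b=cv2.boxPoints(r)
    w=cast(b,K,R,t,z); c=w.mean(0)
    print(name,cv2.contourArea(p),np.round(b).astype(int).tolist(),"c",c.round(4),"sides",[round(float(np.linalg.norm(w[i]-w[i-1])),4) for i in (1,2)],
      "ang",[round(float(np.degrees(np.arctan2(*(w[i]-w[i-1])[[1,0]]))),2) for i in (1,2)])
    return c
E
python3 - <<'E'
from meas import *
blue=cv2.inRange(hsv,(100,120,60),(125,255,255))
print(hsv[213,319],hsv[180,300],hsv[230,290])
a=rep("lipL",sub(blue,270,90,295,300),0.018); b=rep("lipR",sub(blue,345,90,375,300),0.018)
print("lips mid",(a+b)/2)
o=cv2.inRange(hsv,(8,150,120),(20,255,255)); rep("orange",o,0.056)
blk=cv2.inRange(hsv,(0,0,0),(180,255,35)); rep("plate",sub(blk,284,145,356,262),0.052)
rib=cv2.inRange(hsv,(0,0,60),(180,120,255)); rep("rib",sub(rib,300,170,340,250),0.076)
E
```

```text
[22 49 98] [150  28   9] [90 23 11]
lipL 529.5 [[276, 101], [285, 101], [287, 188], [279, 188]] c [0.6029 0.0513 0.018 ] sides [0.0074, 0.0791] ang [-79.89, -171.51]
lipR 410.0 [[356, 158], [357, 101], [365, 101], [364, 158]] c [ 0.6277 -0.019   0.018 ] sides [0.0506, 0.0077] ang [8.58, -82.76]
lips mid [0.61529939 0.01613737 0.018     ]
orange 908.0 [[283, 77], [357, 77], [357, 90], [283, 90]] c [0.6581 0.0228 0.056 ] sides [0.0587, 0.0096] ang [-81.51, -169.99]
plate 6373.0 [[284, 157], [353, 157], [353, 256], [284, 256]] c [0.5563 0.0093 0.052 ] sides [0.059, 0.09] ang [-81.52, -170.17]
rib 831.5 [[310, 185], [326, 185], [326, 240], [310, 240]] c [0.5577 0.0096 0.076 ] sides [0.0129, 0.0467] ang [-81.52, -171.43]
```

Emit:
play_rows(
  slide=[
    [-0.5,2,-0.5],
    [0,3.5,0],
    [0,3.5,0],
    [0,3.5,0],
    [0,2.5,0],
    [0,1.5,0],
    [0,0.6,0],
    [0,0.4,0],
    [0,0,0],
  ],
  yaw=[0,0,0,0,0,0,0,0,0],
  grip=[-0.2,-0.2,-0.2,-0.2,-0.2,-0.2,-0.2,-0.2,-0.2],
)

```text
time: 3.0
tool_pos: [0.5582, 0.0076, 0.0682]
tool_rot: [-0.052, 0.051, -0.705, 0.705]
contact_force: [0.9, -0.2, 0.9]
gripper_width: 0.604
```

```bash
python3 - <<'E'
from plant import readout,cams
from h import *
s=readout.state();print(s["time"],s["tool_pos"],s["contact_force"],s["gripper_width"])
for n in("wrist","side"):
    f=cams.grab_frame(n); im=f["image"]
    if n=="side": im=cv2.resize(im[200:300,170:380],None,fx=3.8,fy=3.8)
    cv2.imwrite(f"pics/{n}2.png",im[:,:,::-1])
E
```

```text
3.0 [0.5581659  0.00763876 0.06821666] [ 0.86966426 -0.20416884  0.92043652] 0.6037848975949052
```

View pics/wrist2.png

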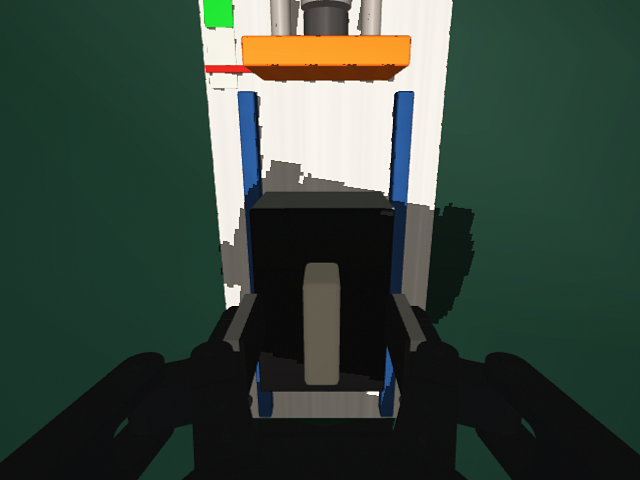

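View pics/side2.png

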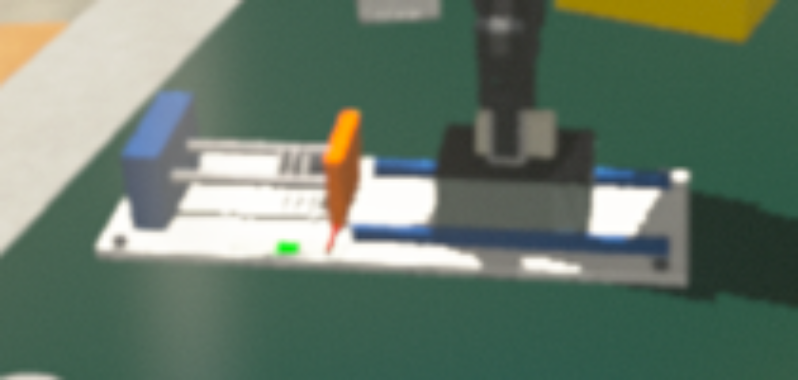

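The wrist view shows the rib (303–340 px) between the open pads, near their middle. I'll close on it.

Emit:
play_rows(
  slide=[
    [0,0,-0.15],
    [0,0,0],
    [0,0,0],
    [0,0,0],
    [0,0,0],
    [0,0,0],
    [0,0,0],
    [0,0,0],
  ],
  yaw=[0,0,0,0,0,0,0,0],
  grip=[0,0.4,0.7,1,1,1,1,1],
)

```text
time: 3.9
tool_pos: [0.5578, 0.0093, 0.068]
tool_rot: [-0.052, 0.051, -0.705, 0.705]
contact_force: [-0.3, 0.6, 5.7]
gripper_width: 0.147
```

Emit:
play_rows(
  slide=[
    [0,-0.3,0],
    [0,-0.5,0],
    [0,-1,0],
    [0,-1.5,0],
    [0,-2,0],
    [0,-2,0],
    [0,-1,0],
    [0,0,0],
  ],
  yaw=[0,0,0,0,0,0,0,0],
  grip=[1,1,1,1,1,1,1,1],
)

```text
time: 4.7
tool_pos: [0.5587, 0.0091, 0.1532]
tool_rot: [-0.053, 0.05, -0.705, 0.706]
contact_force: [0.1, -0.3, 0.2]
gripper_width: 0.147
```

```bash
python3 - <<'E'
from plant import readout,cams
from h import *
s=readout.state();print(s["time"],s["tool_pos"],s["contact_force"],s["gripper_width"])
for n in("wrist","side"):
    f=cams.grab_frame(n); im=f["image"]
    if n=="side": im=cv2.resize(im[170:300,170:380],None,fx=3.8,fy=3.8)
    cv2.imwrite(f"pics/{n}3.png",im[:,:,::-1])
E
```

```text
4.7 [0.55873048 0.00909525 0.15317323] [ 0.13285207 -0.25820433  0.16650147] 0.14700123150315367
```

View pics/wrist3.png

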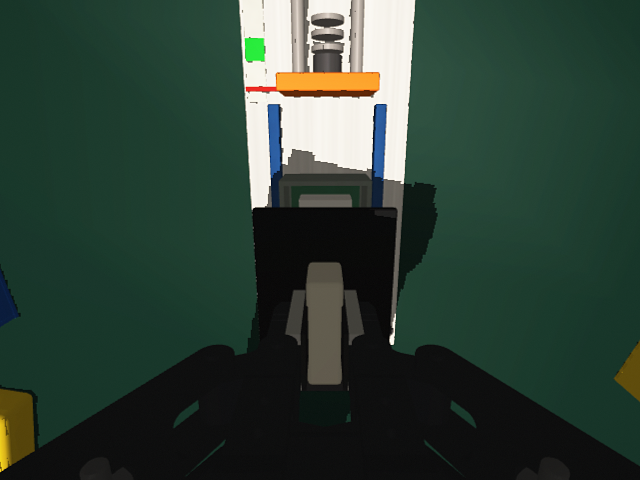

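View pics/side3.png

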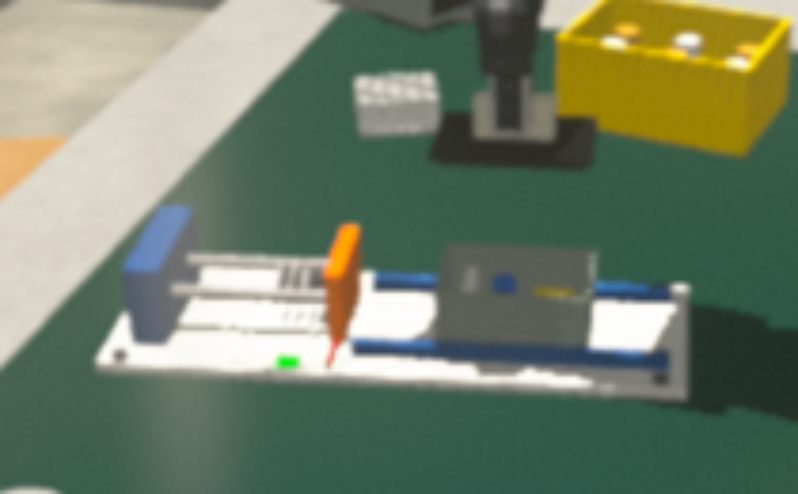

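The cover is held level and the housing has stayed put. Next I'll carry it to the tray.

Emit:
play_rows(
  slide=[
    [0.3,0,-1],
    [0.3,0,-2],
    [0.3,0,-3.5],
    [0.2,0,-4.5],
    [0.2,0,-4.5],
    [0,0,-4.5],
    [0,0,-4.5],
    [0,0,-3.5],
    [0,0,-2.5],
    [0,0,-1.5],
    [0,0,-1],
    [0,0,0],
  ],
  yaw=[0,0,0,0,0,0,0,0,-2,-2,-2,0],
  grip=[1,1,1,1,1,1,1,1,1,1,1,1],
)

```text
time: 6.0
tool_pos: [0.4947, 0.3341, 0.1497]
tool_rot: [-0.089, 0.089, -0.701, 0.702]
contact_force: [0.2, -1.5, -1.0]
gripper_width: 0.15
```

```bash
python3 - <<'E'
from meas import *
print(s["time"],s["tool_pos"],s["gripper_width"])
q=s["tool_rot"];M=Ro.from_quat([q[1],q[2],q[3],q[0]]).as_matrix()
print(M.round(3),"toolx heading",np.degrees(np.arctan2(M[1,0],M[0,0])))
cv2.imwrite("pics/w4.png",im[:,:,::-1])
blue=cv2.inRange(hsv,(100,120,60),(125,255,255)); rep("tray rim",blue,0.022)
E
```

```text
6.0 [0.49465045 0.33408665 0.14967198] 0.14977448083789208
[[-0.968 -0.001  0.249]
 [-0.249 -0.001 -0.968]
 [ 0.001 -1.     0.   ]] toolx heading -165.55479723986576
tray rim 16800.0 [[234, 121], [412, 119], [414, 318], [236, 320]] c [0.4983 0.3357 0.022 ] sides [0.1192, 0.1502] ang [-74.91, -160.76]
```

View pics/w4.png

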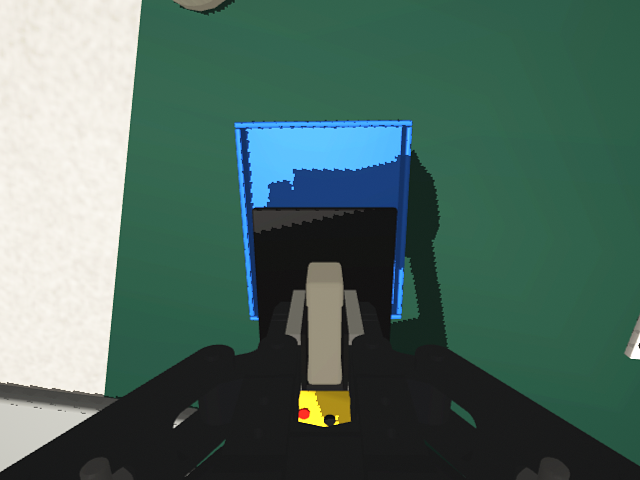

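The wrist view shows the tray rim at x 235–413, y 120–319, with the cover hanging inside its outline. I'll lower it now.

Emit:
play_rows(
  slide=[
    [-0.3,1,-0.1],
    [0,2.5,0],
    [0,2.5,0],
    [0,2,0],
    [0,1.5,0],
    [0,1,0],
    [0,0.7,0],
    [0,0.4,0],
    [0,0.2,0],
    [0,0,0],
    [0,0,0],
  ],
  yaw=[0,0,0,0,0,0,0,0,0,0,0],
  grip=[1,1,1,1,1,1,1,1,1,1,1],
)

```text
time: 7.15
tool_pos: [0.4984, 0.3357, 0.0331]
tool_rot: [0.089, -0.088, 0.702, -0.701]
contact_force: [0.2, 0.6, 0.8]
gripper_width: 0.146
```

Emit:
play_rows(
  slide=[
    [0,0.15,0],
    [0,0.1,0],
    [0,0,0],
  ],
  yaw=[0,0,0],
  grip=[1,1,1],
)

```text
time: 7.45
tool_pos: [0.4979, 0.3354, 0.0297]
tool_rot: [-0.088, 0.088, -0.702, 0.702]
contact_force: [-0.1, -0.3, -0.5]
gripper_width: 0.147
```

Emit:
play_rows(
  slide=[
    [0,0.1,0],
    [0,0.1,0],
    [0,0,0],
  ],
  yaw=[0,0,0],
  grip=[1,1,1],
)

```text
time: 7.75
tool_pos: [0.498, 0.3354, 0.028]
tool_rot: [0.088, -0.088, 0.702, -0.702]
contact_force: [-0.5, 0.7, 0.9]
gripper_width: 0.144
```

Emit:
play_rows(
  slide=[
    [0,0.1,0],
    [0,0,0],
  ],
  yaw=[0,0],
  grip=[1,1],
)

```text
time: 7.95
tool_pos: [0.498, 0.3355, 0.028]
tool_rot: [-0.088, 0.089, -0.701, 0.702]
contact_force: [-3.5, -1.9, 7.5]
gripper_width: 0.15
```

It has touched the floor (7.5 N upward), so I'll release and rise.

Emit:
play_rows(
  slide=[
    [0,0,0],
    [0,0,0],
    [0,0,0],
    [0,0,0],
    [0,0,0],
  ],
  yaw=[0,0,0,0,0],
  grip=[0.6,0.4,0.2,0.2,0.2],
)

```text
time: 8.45
tool_pos: [0.4978, 0.3353, 0.0266]
tool_rot: [-0.088, 0.088, -0.702, 0.702]
contact_force: [0.2, 0.7, 0.3]
gripper_width: 0.4
```

Emit:
play_rows(
  slide=[
    [0,-0.5,0],
    [0,-1,0],
    [0,-2,0],
    [0,-3,0],
    [0,-3,0],
    [0,-3,0],
    [0,-2,0],
    [0,-0.5,0],
    [0,0,0],
  ],
  yaw=[0,0,0,0,0,0,0,0,0],
  grip=[0.2,0.2,0.2,0.2,0.2,0.2,0.2,0.2,0.2],
)

```text
time: 9.35
tool_pos: [0.4985, 0.3357, 0.1783]
tool_rot: [0.089, -0.087, 0.702, -0.701]
contact_force: [0.1, -0.4, 0.3]
gripper_width: 0.4
```

```bash
python3 - <<'E'
from meas import *
print(s["time"],s["tool_pos"],s["gripper_width"],s["contact_force"])
cv2.imwrite("pics/w5.png",im[:,:,::-1])
blue=cv2.inRange(hsv,(100,120,60),(125,255,255)); rep("tray rim",blue,0.022)
blk=cv2.inRange(hsv,(0,0,0),(180,255,35)); 
f=cams.grab_frame("side"); im=cv2.resize(f["image"][230:410,200:380],None,fx=3.2,fy=3.2); cv2.imwrite("pics/s5.png",im[:,:,::-1])
E
```

```text
9.35 [0.49848429 0.33568654 0.17833685] 0.4004451591920993 [ 0.06763987 -0.38696979  0.27668286]
tray rim 25898.0 [[244, 128], [403, 126], [406, 307], [247, 309]] c [0.4982 0.3359 0.022 ] sides [0.119, 0.1503] ang [-74.87, -161.17]
```

View pics/w5.png

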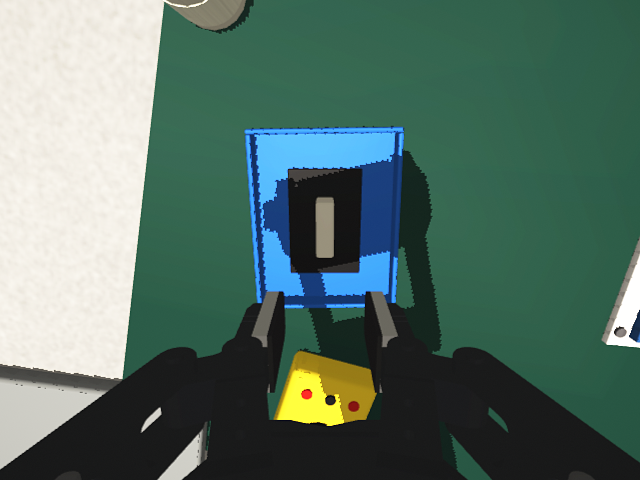

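View pics/s5.png

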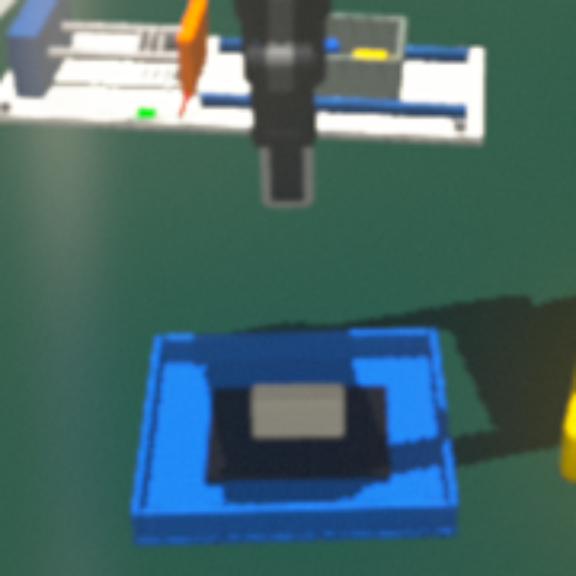

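The cover lies flat and centred in the tray, untouched (rim 244–406 px, cover 288–362 px). Next I'll move behind the housing.

Emit:
play_rows(
  slide=[
    [0.3,0,1],
    [0.8,0,2.5],
    [1.2,0,4],
    [1.4,0,4.5],
    [1.4,0,4.5],
    [1.4,0,4.5],
    [1.4,0,4.5],
    [1.0,0,3.5],
    [0.6,0,2],
    [0.3,0,1.2],
    [0,0,0],
    [0,0,0],
  ],
  yaw=[0,0,0,0,0,0,0,0,0,2,2,2],
  grip=[0.6,0.6,0.6,0.6,0.6,0.6,0.6,0.6,0.6,0.6,0.6,0.6],
)

```text
time: 10.65
tool_pos: [0.4822, -0.0012, 0.1758]
tool_rot: [0.05, -0.051, 0.706, -0.705]
contact_force: [-0.1, 0.0, -0.4]
gripper_width: 0.199
```

```bash
cat > fx.py <<'E'
from meas import *
O=np.array([.651,.0225]);th=np.radians(8.3);U=np.array([np.cos(th),np.sin(th)]);V=np.array([-U[1],U[0]])
def fc(p): return ((p[:2]-O)@np.c_[U,V])
q=s["tool_rot"];M=Ro.from_quat([q[1],q[2],q[3],q[0]]).as_matrix()
print("t",s["time"],"TCP",s["tool_pos"].round(4),"fix",fc(s["tool_pos"]).round(4),"heading",np.degrees(np.arctan2(M[1,0],M[0,0])).round(2),"F along U,V,z",(s["contact_force"][:2]@np.c_[U,V]).round(2),s["contact_force"][2].round(2),"w",round(s["gripper_width"],3))
E
python3 - <<'E'
from fx import *
cv2.imwrite("pics/w6.png",im[:,:,::-1])
f=cams.grab_frame("top"); K2,R2,t2=f["mtx"],f["R"],f["t"]
E
```

```text
t 10.65 TCP [ 0.4822 -0.0012  0.1758] fix [-0.1705  0.001 ] heading -171.85 F along U,V,z [-0.14  0.06] -0.38 w 0.199
```

View pics/w6.png

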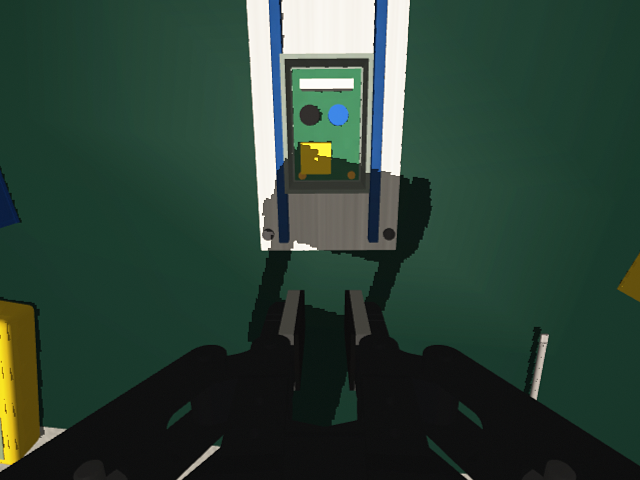

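The wrist view shows the open housing (PCB inside) at x 282–374, y 54–192, with the channel clear behind it.

```bash
python3 - <<'E'
from fx import *
for p in ([282,55],[374,55],[284,184],[371,184],[328,192]):
    print(p,fc(cast([p],K,R,t,.048)[0]).round(4),fc(cast([p],K,R,t,.008)[0]).round(4))
print("lip inner",[fc(cast([p],K,R,t,.018)[0]).round(4) for p in ([288,220],[369,220],[281,120],[373,120])])
c=cv2.resize(im[30:260,230:430],None,fx=2.6,fy=2.6); cv2.imwrite("pics/w6z.png",c[:,:,::-1])
E
```

```text
t 10.75 TCP [ 0.4823 -0.0008  0.1759] fix [-0.1703  0.0014] heading -171.7 F along U,V,z [-0.24 -0.74] 0.31 w 0.195
[282, 55] [-0.0521  0.029 ] [-0.0457  0.0331]
[374, 55] [-0.0521 -0.0296] [-0.0457 -0.0345]
[284, 184] [-0.1344  0.0304] [-0.1407  0.0348]
[371, 184] [-0.1344 -0.0309] [-0.1407 -0.0359]
[328, 192] [-0.1401 -0.0006] [-0.1473 -0.001 ]
lip inner [array([-0.1683,  0.0314]), array([-0.1683, -0.0342]), array([-0.0913,  0.0344]), array([-0.0913, -0.0343])]
```

View pics/w6z.png

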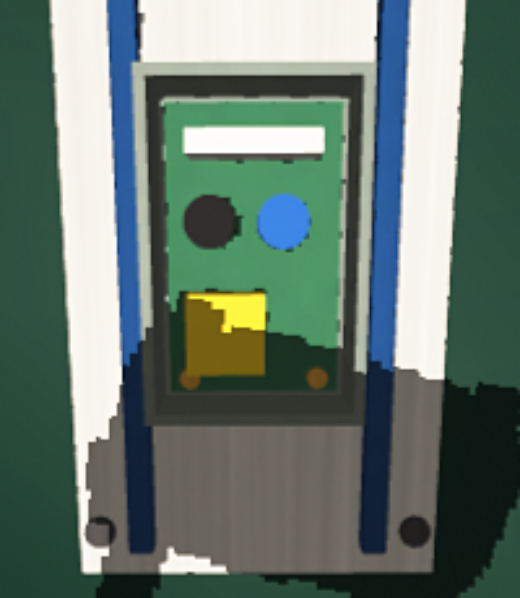

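The housing is centred (y≈0), with its rear face at s≈-0.140 and front at -0.0515. I'll descend behind it.

Emit:
play_rows(
  slide=[
    [0,1,0.1],
    [0,2.5,0],
    [0,3,0],
    [0,3,0],
    [0,2.5,0],
    [0,1.5,0],
    [0,0.7,0],
    [0,0.3,0],
    [0,0,0],
    [0,0,0],
  ],
  yaw=[0,0,0,0,0,0,0,0,0,0],
  grip=[0.6,0.6,0.6,0.6,0.6,0.6,0.6,0.6,0.6,0.6],
)

```text
time: 11.8
tool_pos: [0.4838, -0.0019, 0.0328]
tool_rot: [-0.052, 0.051, -0.705, 0.705]
contact_force: [-0.3, -0.3, -0.9]
gripper_width: 0.201
```

```bash
python3 - <<'E'
from fx import *
f=cams.grab_frame("side"); im=cv2.resize(f["image"][180:300,180:380],None,fx=4,fy=4); cv2.imwrite("pics/s7.png",im[:,:,::-1])
E
```

```text
t 11.8 TCP [ 0.4838 -0.0019  0.0328] fix [-0.169 -0.   ] heading -171.64 F along U,V,z [-0.38 -0.2 ] -0.85 w 0.201
```

View pics/s7.png

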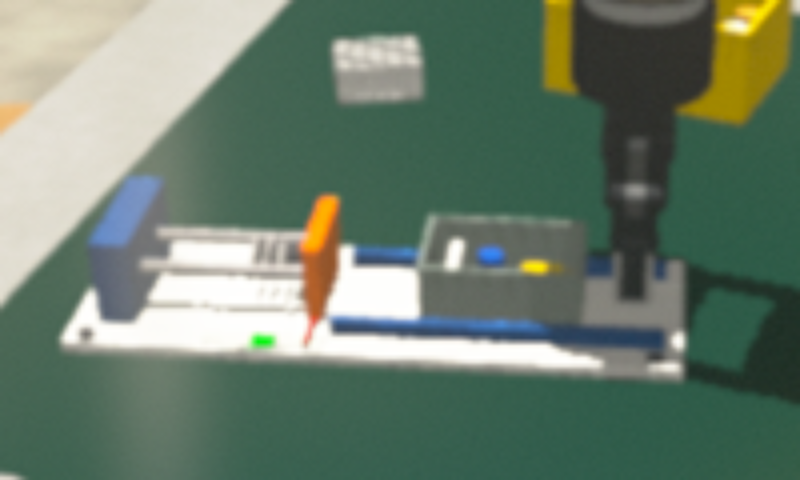

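The fingers stand behind the housing, inside the lips. I'll start pushing gently.

Emit:
play_rows(
  slide=[
    [-0.3,0.2,0],
    [-0.5,0,0],
    [-0.4,0,0],
    [-0.3,0,0],
    [-0.2,0,0],
    [-0.2,0,0],
    [-0.3,0,0],
    [-0.4,0,0],
    [-0.4,0,0],
    [-0.4,0,0],
    [-0.4,0,0],
    [-0.4,0,0],
  ],
  yaw=[0,0,0,0,0,0,0,0,0,0,0,0],
  grip=[0.6,0.6,0.6,0.6,0.6,0.6,0.6,0.6,0.6,0.6,0.6,0.6],
)

```text
time: 13.1
tool_pos: [0.5248, 0.0043, 0.0296]
tool_rot: [0.051, -0.052, 0.705, -0.705]
contact_force: [-1.1, -0.0, -1.3]
gripper_width: 0.204
```

```bash
python3 - <<'E'
from fx import *
cv2.imwrite("pics/w8.png",im[:,:,::-1])
f=cams.grab_frame("side"); im=cv2.resize(f["image"][180:300,180:380],None,fx=4,fy=4); cv2.imwrite("pics/s8.png",im[:,:,::-1])
E
```

```text
t 13.1 TCP [0.5248 0.0043 0.0296] fix [-0.1275  0.0003] heading -171.65 F along U,V,z [-1.06  0.13] -1.28 w 0.204
```

View pics/s8.png

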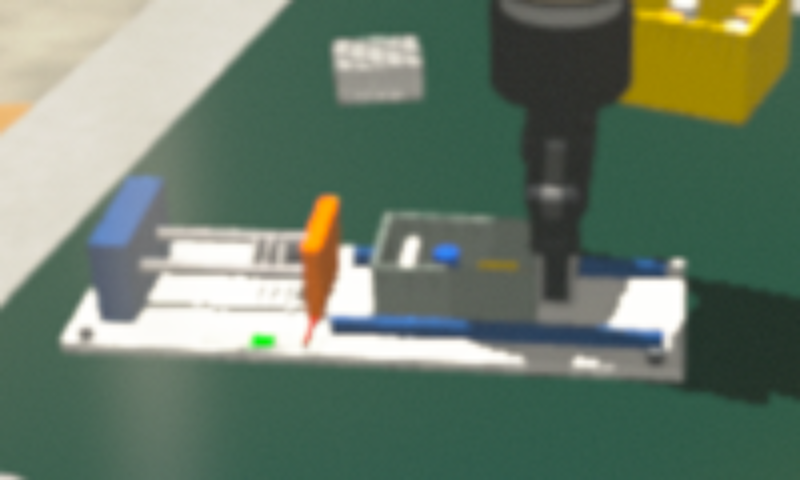

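View pics/w8.png

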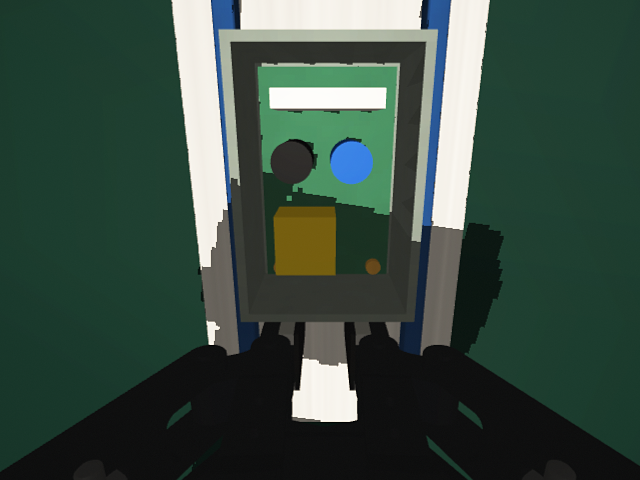

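The housing is moving along squarely. I'll go on towards the stop.

Emit:
play_rows(
  slide=[
    [-0.3,0,0],
    [-0.4,0,0],
    [-0.4,0,0],
    [-0.4,0,0],
    [-0.3,0,0],
    [-0.2,0,0],
    [-0.1,0,0],
    [0,0,0],
  ],
  yaw=[0,0,0,0,0,0,0,0],
  grip=[0.6,0.6,0.6,0.6,0.6,0.6,0.6,0.6],
)

```text
time: 14.0
tool_pos: [0.5456, 0.0074, 0.0298]
tool_rot: [0.052, -0.051, 0.705, -0.705]
contact_force: [-1.5, -0.4, 1.3]
gripper_width: 0.203
```

```bash
python3 - <<'E'
from fx import *
cv2.imwrite("pics/w9.png",im[:,:,::-1])
f=cams.grab_frame("side"); im=cv2.resize(f["image"][180:300,180:380],None,fx=4,fy=4); cv2.imwrite("pics/s9.png",im[:,:,::-1])
E
```

```text
t 14.0 TCP [0.5456 0.0074 0.0298] fix [-0.1065  0.0002] heading -171.65 F along U,V,z [-1.52 -0.14] 1.31 w 0.203
```

View pics/s9.png

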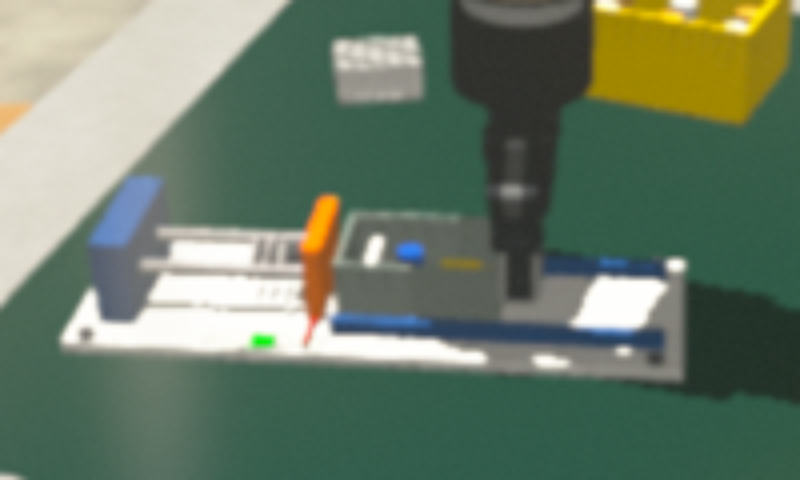

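View pics/w9.png

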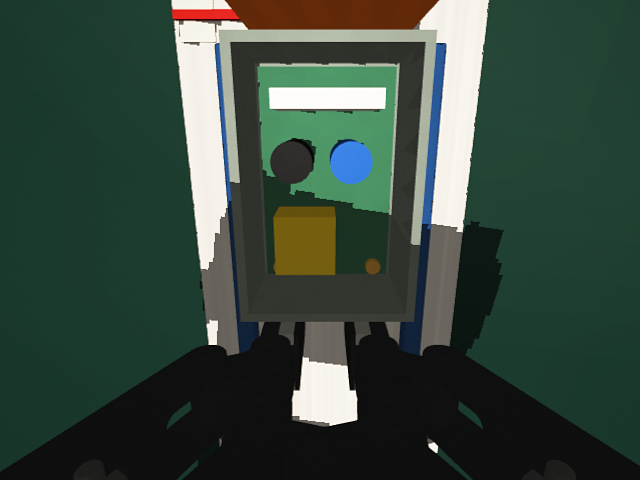

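The gap to the stop is now about 5 mm, and the pointer is still at rest. I'll ease on to contact.

Emit:
play_rows(
  slide=[
    [-0.1,0,0],
    [-0.2,0,0],
    [-0.2,0,0],
    [-0.2,0,0],
    [-0.2,0,0],
    [-0.2,0,0],
    [-0.2,0,0],
    [-0.1,0,0],
    [0,0,0],
  ],
  yaw=[0,0,0,0,0,0,0,0,0],
  grip=[0.6,0.6,0.6,0.6,0.6,0.6,0.6,0.6,0.6],
)

```text
time: 15.0
tool_pos: [0.5587, 0.0092, 0.0297]
tool_rot: [-0.051, 0.052, -0.705, 0.705]
contact_force: [-5.7, -2.4, 4.2]
gripper_width: 0.201
```

```bash
python3 - <<'E'
from fx import *
cv2.imwrite("pics/w10.png",im[:,:,::-1])
E
```

```text
t 15.0 TCP [0.5587 0.0092 0.0297] fix [-0.0932  0.0002] heading -171.64 F along U,V,z [-5.97 -1.55] 4.23 w 0.201
```

View pics/w10.png

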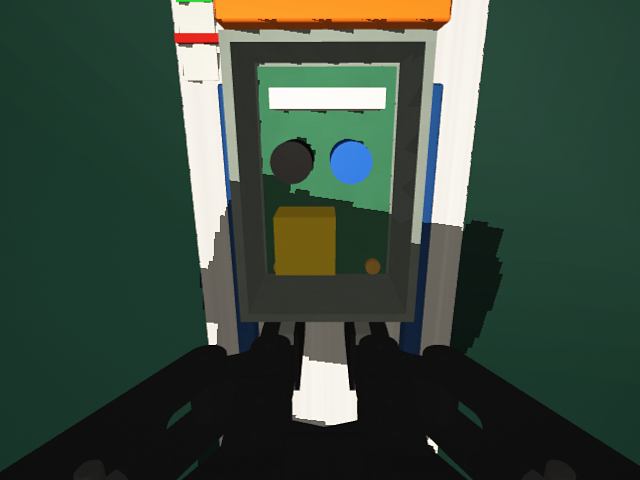

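The pointer (y≈38) is moving with the stop and F is about -6 N, including friction. I'll continue in two steps.

Emit:
play_rows(
  slide=[
    [-0.1,0,0],
    [-0.15,0,0],
    [-0.15,0,0],
    [-0.15,0,0],
    [-0.15,0,0],
    [-0.15,0,0],
    [-0.15,0,0],
    [-0.1,0,0],
    [-0.1,0,0],
    [0,0,0],
  ],
  yaw=[0,0,0,0,0,0,0,0,0,0],
  grip=[0.6,0.6,0.6,0.6,0.6,0.6,0.6,0.6,0.6,0.6],
)

```text
time: 16.05
tool_pos: [0.5687, 0.0107, 0.0297]
tool_rot: [-0.049, 0.054, -0.705, 0.705]
contact_force: [-12.8, -2.4, 10.0]
gripper_width: 0.2
```

```bash
python3 - <<'E'
from fx import *
cv2.imwrite("pics/w11.png",im[:,:,::-1])
f=cams.grab_frame("top"); c=cv2.resize(f["image"][130:275,285:375],None,fx=4.1,fy=4.1,interpolation=cv2.INTER_CUBIC); cv2.imwrite("pics/t11.png",c[:,:,::-1])
f=cams.grab_frame("side"); im=cv2.resize(f["image"][180:300,180:380],None,fx=4,fy=4); cv2.imwrite("pics/s11.png",im[:,:,::-1])
E
```

```text
t 16.05 TCP [0.5687 0.0107 0.0297] fix [-0.0831  0.0002] heading -171.62 F along U,V,z [-12.99  -0.52] 10.02 w 0.2
```

View pics/w11.png

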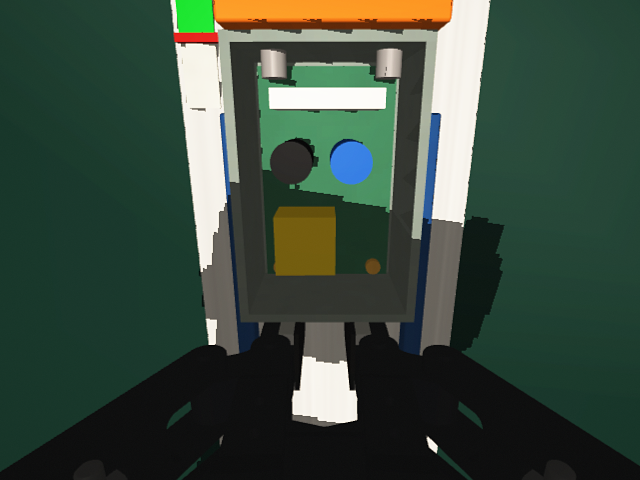

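View pics/s11.png

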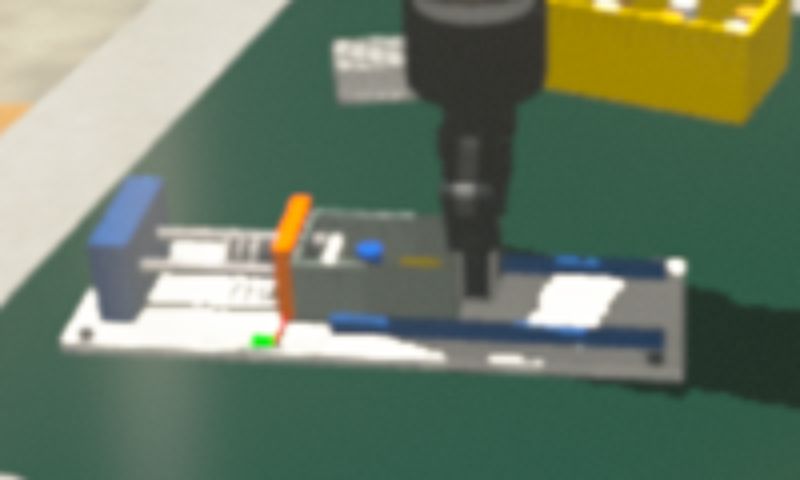

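View pics/t11.png

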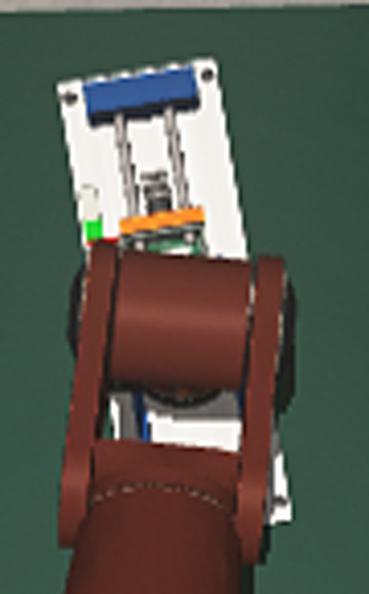

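The red pointer is just at the start of the green band (travel ≈18 mm). F is -13 N along the channel with +10 N vertical, so the fingers press slightly down on the housing. I'll relieve that a little and push on by about 7 mm.

Emit:
play_rows(
  slide=[
    [-0.1,-0.05,0],
    [-0.1,-0.05,0],
    [-0.1,0,0],
    [-0.1,0,0],
    [-0.1,0,0],
    [-0.1,0,0],
    [-0.1,0,0],
    [0,0,0],
    [0,0,0],
  ],
  yaw=[0,0,0,0,0,0,0,0,0],
  grip=[0.6,0.6,0.6,0.6,0.6,0.6,0.6,0.6,0.6],
)

```text
time: 17.1
tool_pos: [0.5745, 0.0116, 0.0297]
tool_rot: [-0.048, 0.055, -0.705, 0.705]
contact_force: [-13.8, -2.4, 7.9]
gripper_width: 0.201
```

```bash
cat > look.py <<'E'
import sys
n=sys.argv[1]
from fx import *
cv2.imwrite(f"pics/w{n}.png",im[:,:,::-1])
f=cams.grab_frame("side"); im=cv2.resize(f["image"][180:300,180:380],None,fx=4,fy=4); cv2.imwrite(f"pics/s{n}.png",im[:,:,::-1])
# pointer/green along scale by side camera, cast onto z~0.012
h2=cv2.cvtColor(f["image"],cv2.COLOR_RGB2HSV);K2,R2,t2=f["mtx"],f["R"],f["t"]
g=np.argwhere(cv2.inRange(h2,(50,180,120),(70,255,255))[200:300,200:360])[:,::-1]+[200,200]
w=np.array([fc(p) for p in cast(g,K2,R2,t2,.009)]);print("green s",w[:,0].min().round(4),w[:,0].max().round(4),"y",w[:,1].mean().round(4))
r=np.argwhere(cv2.inRange(h2,(0,150,100),(5,255,255))[240:300,200:300])[:,::-1]+[200,240]
w=np.array([fc(p) for p in cast(r,K2,R2,t2,.012)]);print("red s",w.round(3).tolist())
E
python3 look.py 12
```

```text
t 17.1 TCP [0.5745 0.0116 0.0297] fix [-0.0772  0.0003] heading -171.63 F along U,V,z [-13.99  -0.39] 7.88 w 0.201
green s 0.0353 0.0362 y 0.0472
red s [[0.031, 0.029]]
```

View pics/w12.png

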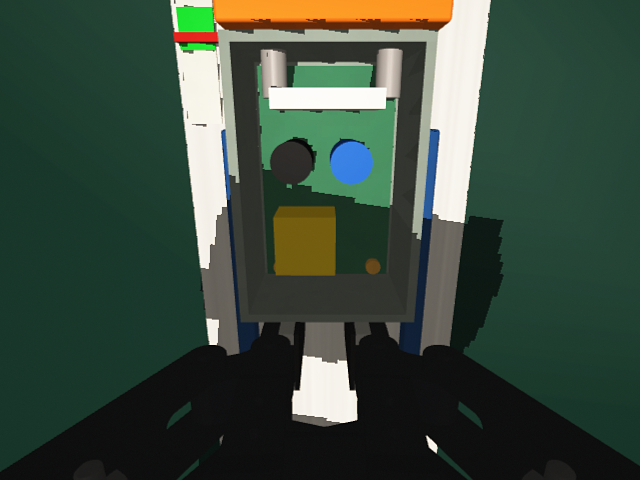

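View pics/s12.png

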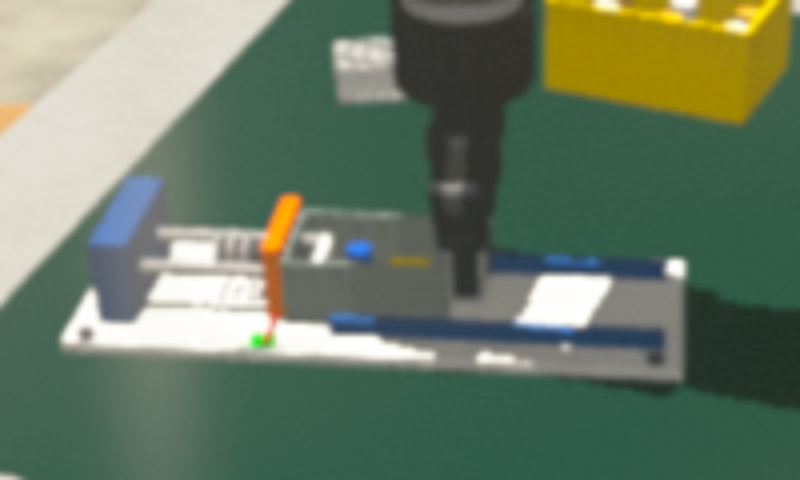

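The pointer (y≈38) is inside the green band (8–50), so travel is about 23–24 mm. I'll hold for over a second and check that it is steady.

Emit:
play_rows(
  slide=[
    [0,0,0],
    [0,0,0],
    [0,0,0],
    [0,0,0],
    [0,0,0],
    [0,0,0],
    [0,0,0],
    [0,0,0],
    [0,0,0],
    [0,0,0],
    [0,0,0],
    [0,0,0],
  ],
  yaw=[0,0,0,0,0,0,0,0,0,0,0,0],
  grip=[0.6,0.6,0.6,0.6,0.6,0.6,0.6,0.6,0.6,0.6,0.6,0.6],
)

```text
time: 18.4
tool_pos: [0.5746, 0.0116, 0.0298]
tool_rot: [-0.048, 0.055, -0.705, 0.705]
contact_force: [-14.0, -3.2, 7.7]
gripper_width: 0.198
```

```bash
python3 look.py 13; python3 - <<'E'
from fx import *
red=cv2.inRange(hsv,(0,150,100),(5,255,255)); gr=cv2.inRange(hsv,(50,180,120),(70,255,255))
p=np.argwhere(sub(red,165,20,216,60))[:,::-1]; a=[fc(x)[0] for x in cast(p,K,R,t,.010)]; print("pointer s",np.mean(a))
p=np.argwhere(sub(gr,165,0,216,80))[:,::-1]; a=[fc(x)[0] for x in cast(p,K,R,t,.009)]; print("green s",min(a),max(a))
for n in ([217,31],[437,31],[240,320],[415,320]): print(n,fc(cast([n],K,R,t,.048)[0]).round(4))
f=cams.grab_frame("top"); cv2.imwrite("pics/t13.png",f["image"][:,:,::-1])
E
```

```text
t 18.4 TCP [0.5746 0.0116 0.0298] fix [-0.0772  0.0003] heading -171.63 F along U,V,z [-14.31  -1.1 ] 7.75 w 0.198
green s 0.0353 0.0362 y 0.0472
red s [[0.031, 0.029]]
t 18.5 TCP [0.5745 0.0116 0.0297] fix [-0.0773  0.0003] heading -171.63 F along U,V,z [-14.03  -0.38] 7.98 w 0.205
pointer s 0.029393544556406116
green s 0.025561286629554945 0.03916444583184141
[217, 31] [0.0236 0.0303]
[437, 31] [ 0.0236 -0.0294]
[240, 320] [-0.0652  0.0302]
[415, 320] [-0.0652 -0.0303]
```

View pics/t13.png

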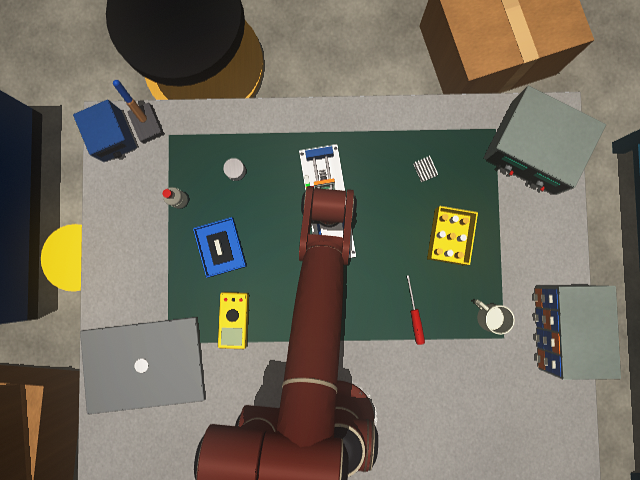

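View pics/w13.png

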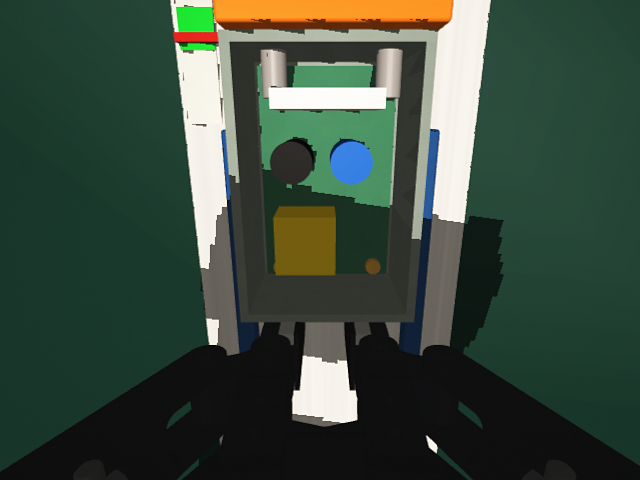

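The pose is steady over 1.3 s. The housing front is at +23.6 mm, the pointer is in the green band, the cover is in the tray and the bystanders are unmoved. I'm handing in.

```bash
python3 - <<'E'
from plant import workorder
print(workorder.job_done())
E
```

```text
the job is handed in; nothing more can be done
None
```

The cover is lying flat, grip up, in the middle of the blue tray, and I let go of it there. The arm is holding the housing against the sprung stop; I handed the job in at about 18.5 s of the 54 s allowed.

Last checks, after holding the pose for over a second:
- **Stop travel:** the housing's front face measured 23.6 mm and the red pointer about 22 mm. At 400 N/m that is roughly 9 N, a little under your 10 N, with the pointer in the green band.
- **Housing position:** within about 0.5 mm of the channel's centre line, square and level in the wrist view. The arm's position did not change during the hold.
- **Cover and bystanders:** the top view shows the cover still centred in the tray. By eye the bystanders look unmoved; I did not measure them.

**Readings that disagreed:**
- The wrist sensor read about 14 N along the channel and 8 N upward, against about 9 N from the spring travel. I put the difference down to floor friction: the fingers also press slightly down on the housing. I reduced that downward push once but did not remove it.
- The side camera's reading of the pointer was too coarse to use (one red pixel), so I relied on the wrist camera.

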